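# Set up a chilled syringe carrier, then draw the syringe and hold it nose up

## Robot

A 6-joint arm with a two-finger parallel gripper is mounted at the origin on the work surface. World frame = base frame: x ahead of the robot, y to its left, z up, the work surface at z = 0. Lengths are in m, angles in rad, forces in N, time in s.
With the tool pointing down it reaches from about 0.425 to 1.125 m from the base axis. Payload 14.9 kg.
Tool frame: the origin (TCP) lies between the finger pads, 19 mm behind the fingertips; this is the grasp point; z points along the fingers, y is the line along which they close (so a half turn about z gives the same grasp; the last joint's range is limited). The gripper opens to 91 mm and grips with 3 to 60 N. Pads are 32 mm wide; open, the fingers measure 118 mm over their backs; the gripper's body (76 mm by 178 mm) begins 60 mm behind the grasp point.
Start: joints at [-1.18, 0.379, 1.734, -0, 1.028, -0.033], TCP at [0.288, -0.638, 0.233] pointing down, gripper open.
Joint ranges: [-2.77, 2.77], [-0.74, 2.19], [0, 2.66], [-1.06, 4.2], [0.31, 2.87], [-3.08, 3.08]. Speed limits (rad/s): [1.89, 1.89, 2.39, 3.14, 3.14, 3.14].

## Interface

Orientations are given as a unit quaternion [w, x, y, z].
In Python, from bench import r gives the robot as it stands. Calls block until the motion is done:
- r.move_to(position, orientation): joint-space move of the TCP to a pose.
- r.servo_line(position, frame=None, v=0.15): straight line of the TCP; frame=None keeps the orientation; v is the mean speed in m/s.
- r.move_j(angles): joint-space move.
- r.ungrasp() and r.grab(): open the fingers fully, or close them until they stop; the grip force is fixed at half the most.
- r.sleep(seconds).
- r.inverse_kinematics(position, orientation): joint angles nearest the present ones, or None.
- r.observe(): the state.
- r.camera(name): name is "scene" or "top" or "wrist"; returns the picture (420x560x3 uint8, red, green, blue); there is no depth.
- r.get_calibration(name): a dict with "fx", "fy", "cx", "cy" (pixels), "dist" ([k1, k2, p1, p2, k3] as OpenCV has them; the pictures are not rectified), "rvec" (rotation vector, rad) and "tvec" (3), from world to camera coordinates, as OpenCV has them. Camera axes: x right, y down, z forward; pixel columns grow to the right and rows downward; lengths in m; the calibration is good to about 2 mm. A picture is of the moment at which its call begins: read the wrist's pose just before it. get_calibration takes no time and is no camera call; for the wrist camera it gives the pose at the moment of the call.
A pose or a line that the arm cannot do raises r.Unreachable and nothing moves.
- r.job_done(): hands the job in; it is judged then, once.
The state is a dict: "clock": time; "joints": joint angles; "joint_vel": joint speeds; "joint_efforts": joint torques, N m; "position": TCP position; "tool_rot": TCP orientation; "force": force on the tool from outside, world axes, zero at the start; "torque": the same for the moment, N m; "gripper_width": finger opening in m; "gripper_force": force on a finger pad.
Only numpy, scipy, OpenCV 4.12 (cv2) and the standard library are available. Lean on these libraries where they do the work, as an engineer would, in place of code of your own. Each camera call takes 0.05 s, during which the arm holds its last target. There are 200 camera calls.

## Task

Lay the yellow separator sheet flat on the blue cool pack, tab upward and lined up with the pack so that it covers it, then set the syringe carrier, with its syringe still in it, flat on the sheet clear of the tab and lined up with it. Then draw the syringe out of the carrier, turn it so that its red-capped nose points clearly upward (at least 20 degrees above level), and finish holding it still in the gripper (do not put it down or let go), all of it at least 20 cm above the table, ready for the air to be cleared. Set things down gently, leave sheet and carrier stacked on the pack, and do not shift the pack or disturb the vials, bottle, carton and dish.

Things in the scene. Friction and masses are not known exactly. Their poses are not given: they have to be found in the camera images.
- cool_pack: Blue flat cool pack, a loose slab 160 (x) x 100 (y) x 25 mm, about 0.45 kg, lying on the table. Origin at the centre of its underside, z up, x along its length, which points roughly away from the robot (yaw within 0.35 rad). A white filler cap, 10 mm long, sits on its +x end.
- sheet: Stiff yellow separator sheet 150 (x) x 100 (y) x 6 mm, about 60 g, flat on the table on either side of the pack. Origin at the centre of its underside, z up, x along its length (yaw within 0.35 rad). An orange upright finger tab stands on its -y edge; the rest of its top is free, from y -41 to +50 mm.
- sheet_tab (a point): Middle of the top edge of the sheet's orange tab: x 0, y -45, z 28 mm of the sheet. The tab is 40 mm long in x, 8 mm thick in y, and rises 22 mm from the sheet's top (z 6 to 28 mm). Pinch it from above, closing along y.
- carrier: Grey and aluminium syringe carrier, about 0.3 kg, loose, standing on the table beside the pack, on the side away from the sheet. Origin on its underside, z up. Flat base plate x -50 to +55, y -30 to +30 mm, 8 mm thick. Its sleeve slopes 30 degrees up towards +x, which points roughly away from the robot at the start (yaw within 0.35 rad).
- carrier_grip (a point): Point between the carrier's two upright aluminium cheeks, x -20, y 0, z 50 mm of the carrier: a good TCP place to grip it from above. The cheeks span x -45 to +15, z 8 to 60 mm; grip across their outer faces, 37 mm apart along y. A strap over the sleeve, x -14 to +6 mm, tops out at z = 64 mm.
- carrier_mouth (a point): On the sleeve's axis at its upper end, x 20, y 0, z 52 mm of the carrier. The axis runs in the plane y = 0, 60 mm down the slope to the end stop at x -32, z 22 mm. Floor, cheeks and strap leave 2 to 4 mm of play: draw the syringe out lengthwise, up the slope, by 60 mm or more. Beyond the mouth a tongue 14 mm wide runs on 32 mm under the barrel.
- syringe: Capped syringe, 40 g, 158 mm long, in the carrier's sleeve, nose down the slope. Origin on the axis at mid-barrel (x 33.2, y 0, z 59.6 mm of the carrier); +z points to the nose. Round white barrel 22 mm across, z -45 to +45 mm; red cap up to z 75 mm; flange 32 mm across at z -45 to -48 mm; blue rod and 25 mm thumb disc down to z -83 mm. The plunger does not move.
- syringe_grip (a point): On the syringe's axis at z = -12 mm, near its centre of mass: the best place to grip the bare barrel (22 mm), across the carrier's y, with the tool square to the barrel or up to 30 degrees steeper.
- syringe_nose (a point): Tip of the syringe's red cap (z = +75 mm of the syringe).
- syringe_thumb (a point): End of the syringe's blue thumb disc (z = -83 mm of the syringe).
- vial_0: Bystander: amber vial with red cap, 30 mm across, 58 mm high, standing loose; origin under its centre. Leave alone.
- vial_1: Bystander: amber vial with green cap, same size. Leave alone.
- sanitiser: Bystander: clear bottle with blue cap, 56 mm across, 130 mm high, loose; origin under its centre. Leave alone.
- carton: Bystander: white paper carton 75 x 130 x 35 mm, loose; origin under its centre. Leave alone.
- dish: Bystander: steel dish 90 mm across, 30 mm high, loose; origin under its centre. Leave alone.
Things that resemble listed ones, but are neither listed nor needed, are in the scene too. Of the things like the syringe, leave any that is pink; of the rest the larger one is meant.

How it is judged:
By the outcome, as a careful person would: the job done as asked, in the order asked, and still so for the second after the job is handed in, while the arm keeps its last pose, push and grip.
It also fails if it takes over 72 s, if anything falls off the work surface, if the arm or the gripper's body presses on something with over 40 N, if the wrist force passes 120 N, or if a joint passes its speed limit or range.

## Working session

There is one attempt and no reset: what is moved stays moved. The work goes in short steps, each a Python script; the robot and the scene stay as the last script left them, time stands still between calls to the robot, and variables do not carry over. Pictures are saved under pics/ and viewed, at most 10 in all, crops included, and the job is handed in when it is done.

```bash
ls; mkdir -p pics; python3 - <<'E'
from bench import r
import cv2
o=r.observe(); print(o)
for n in("scene","top"):
    cv2.imwrite(f"pics/{n}0.png",r.camera(n)[:,:,::-1]); print(n,r.get_calibration(n))
E
```

```text
pics
{'clock': 0.0, 'joints': array([-1.18028117e+00,  3.79392251e-01,  1.73478549e+00, -3.36500710e-05,
        1.02850001e+00, -3.33219742e-02]), 'joint_vel': array([-8.21421804e-05,  8.55576957e-04,  8.37542082e-04,  5.30485470e-04,
       -1.42897971e-03, -9.62279058e-04]), 'joint_efforts': array([-1.77065031e-03, -7.63727331e+01, -4.34362328e+01,  6.50146301e-02,
        4.24840744e-02, -8.99607198e-05]), 'position': array([ 0.28771261, -0.63772325,  0.23209732]), 'tool_rot': array([-5.31359245e-04,  9.77627199e-01,  2.10344396e-01, -1.10560195e-04]), 'force': array([-0.42395112,  0.66599081,  0.36116669]), 'torque': array([-0.07947882,  0.03146425, -0.00472109]), 'gripper_force': 0.0, 'gripper_width': 0.0912894792635192}
scene {'fx': 418.4965788692944, 'fy': 418.4965788692944, 'cx': 274.7254140810006, 'cy': 210.97243970597154, 'dist': array([-0.00450557,  0.        ,  0.        ,  0.        ,  0.        ]), 'rvec': array([ 1.72448676,  1.7551867 , -0.78101015]), 'tvec': array([ 0.02985951, -0.28036824,  1.31685286])}
top {'fx': 471.19913574046547, 'fy': 471.19913574046547, 'cx': 275.8194541841422, 'cy': 208.0121207385719, 'dist': array([-0.09501509,  0.        ,  0.        ,  0.        ,  0.        ]), 'rvec': array([ 2.18324606, -2.22468569,  0.04804488]), 'tvec': array([0.00684491, 0.49739881, 1.18975098])}
```

View pics/scene0.png

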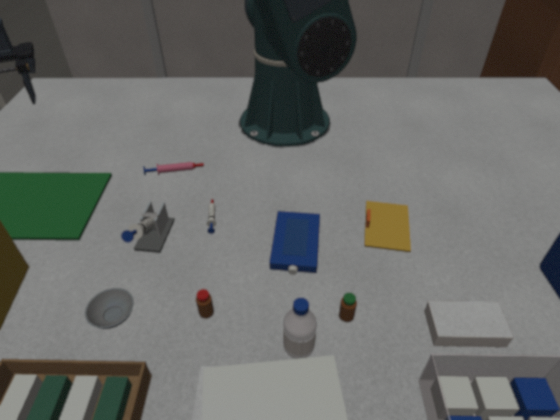

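View pics/top0.png

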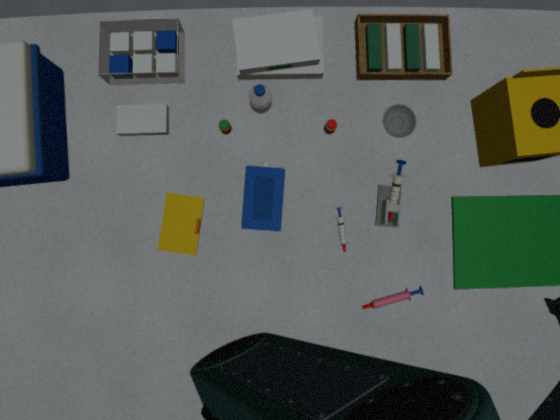

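The top view shows the sheet at about (182,223) with its tab on the right edge, the pack at (263,198) with its cap up (+x), and the carrier at (388,205) with the syringe's thumb end at (401,162). Next I'll get coarse poses, then look closer with the wrist camera.

```bash
cat > h.py <<'E'
import numpy as np, cv2
from scipy.spatial.transform import Rotation as R
from bench import r
def topl(c,uv,z):
    """pixels -> world points on plane z"""
    K=np.array([[c['fx'],0,c['cx']],[0,c['fy'],c['cy']],[0,0,1]])
    n=cv2.undistortPoints(np.float64(uv).reshape(-1,1,2),K,np.array(c['dist'])).reshape(-1,2)
    M=cv2.Rodrigues(np.array(c['rvec']))[0]; t=np.array(c['tvec'])
    C=-M.T@t; d=np.c_[n,np.ones(len(n))]@M
    return C+d*((z-C[2])/d[:,2])[:,None]
def proj(c,p):
    K=np.array([[c['fx'],0,c['cx']],[0,c['fy'],c['cy']],[0,0,1]])
    return cv2.projectPoints(np.float64(p).reshape(-1,1,3),np.array(c['rvec']),np.array(c['tvec']),K,np.array(c['dist']))[0].reshape(-1,2)
def quat(M): q=R.from_matrix(M).as_quat(); return q[[3,0,1,2]]
def down(yaw):
    """tool down, tool y (closing) along world direction yaw+90deg, tool x along yaw"""
    x=np.array([np.cos(yaw),np.sin(yaw),0]); z=np.array([0,0,-1.]); return quat(np.c_[x,np.cross(z,x),z])
def rect(im,lo,hi,c,z,roi=None):
    h=cv2.cvtColor(im,cv2.COLOR_RGB2HSV); m=cv2.inRange(h,np.array(lo),np.array(hi))
    if roi: k=np.zeros_like(m); k[roi[1]:roi[3],roi[0]:roi[2]]=1; m*=k
    cs=cv2.findContours(m,cv2.RETR_EXTERNAL,cv2.CHAIN_APPROX_NONE)[0]; b=max(cs,key=cv2.contourArea)
    w=topl(c,b.reshape(-1,2),z)[:,:2]
    (cx,cy),(a,bb),th=cv2.minAreaRect(np.float32(w*1000))
    if a<bb: th+=90; a,bb=bb,a
    th=(th+90)%180-90
    return cx/1000,cy/1000,np.radians(th),a,bb
def snap(name,f):
    c=r.get_calibration(name); im=r.camera(name); cv2.imwrite(f"pics/{f}.png",im[:,:,::-1]); np.save(f"pics/{f}.npy",c,allow_pickle=True); return im,c
E
python3 - <<'E'
from h import *
im=cv2.imread("pics/top0.png")[:,:,::-1].copy(); c=r.get_calibration("top")
print("pack",rect(im,(105,120,50),(125,255,255),c,.025,(230,150,300,245)))
print("sheet",rect(im,(15,120,80),(35,255,255),c,.006,(140,170,220,270)))
print("base",topl(c,[[376,185],[406,226],[388,206]],.008))
print("tab",topl(c,[[198,227]],.028))
w=r.get_calibration("wrist");M=cv2.Rodrigues(w['rvec'])[0]
o=r.observe();q=o['tool_rot'];T=R.from_quat(q[[1,2,3,0]]).as_matrix()
print("cam in tool",T.T@(-M.T@w['tvec']-o['position']),"\ncam axes in tool\n",T.T@M.T,w['fx'])
cv2.imwrite("pics/c0.png",cv2.resize(im[140:320,310:450,::-1],None,fx=4,fy=3.3*4/3.3*0.82,interpolation=cv2.INTER_CUBIC))
E
```

```text
pack (0.5229234619140625, 0.029741754531860353, np.float64(-0.09234311342768002), 156.79013061523438, 97.17150115966797)
sheet (0.46291964721679685, 0.24166461181640625, np.float64(-0.1615309732835026), 148.26968383789062, 99.38717651367188)
base [[ 0.55181885 -0.26085325  0.008     ]
 [ 0.4450374  -0.3358311   0.008     ]
 [ 0.49728308 -0.29042912  0.008     ]]
tab [[0.45273503 0.19360422 0.028     ]]
cam in tool [ 6.72920076e-02  4.57938758e-05 -1.52830155e-01] 
cam axes in tool
 [[-1.24204941e-03 -9.69714686e-01 -2.44237356e-01]
 [ 9.99999224e-01 -1.17982889e-03 -4.01048557e-04]
 [ 1.00744387e-04 -2.44237664e-01  9.69715398e-01]] 316.3283153455256
```

```bash
python3 - <<'E'
from h import *
r.move_to([.51,-.27,.24],down(0)); r.sleep(.3); im,c=snap("wrist","w1"); print(r.observe()['clock'],r.observe()['joints'])
r.move_to([.53,.13,.26],down(0)); r.sleep(.3); im2,c2=snap("wrist","w2"); print(r.observe()['clock'],r.observe()['joints'])
print("pack",rect(im2,(105,120,40),(125,255,255),c2,.025))
print("sheet",rect(im2,(15,120,80),(35,255,255),c2,.006))
cv2.imwrite("pics/w12.png",np.hstack([cv2.resize(im,(400,300)),cv2.resize(im2,(400,300))])[:,:,::-1])
E
```

```text
2.0333 [-5.27821933e-01  1.78445622e-01  1.98201335e+00 -1.54713985e-05
  9.81178310e-01  1.04342834e+00]
3.8667 [ 1.97144956e-01  1.01360615e-01  2.02991637e+00 -1.33639998e-05
  1.01028537e+00  1.76852287e+00]
pack (0.5220936889648438, 0.02963821029663086, np.float64(-0.09150235347154201), 157.4406280517578, 99.66439819335938)
sheet (0.4768890686035156, 0.23744082641601563, np.float64(-0.1610609253511036), 119.14045715332031, 99.93692779541016)
```

View pics/w12.png

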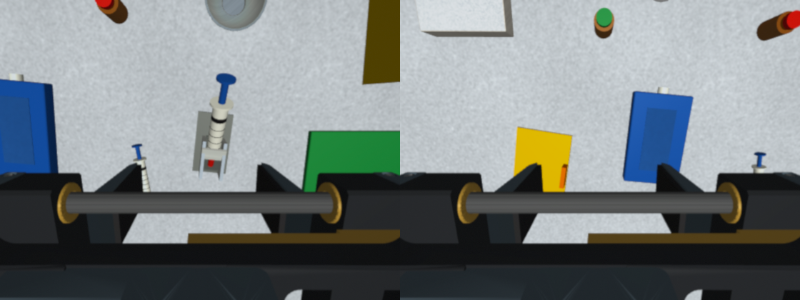

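The wrist pictures confirm the pack and sheet, with the tab toward the pack. The carrier is at about (212,145) in the left half, open with the red cap visible. Next I'll enlarge it.

```bash
python3 - <<'E'
import cv2
im=cv2.imread("pics/w1.png")
cv2.imwrite("pics/w1c.png",cv2.resize(im[90:265,245:365],None,fx=3.4,fy=3.4,interpolation=cv2.INTER_CUBIC))
E
```

```text
(no output)
```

View pics/w1c.png

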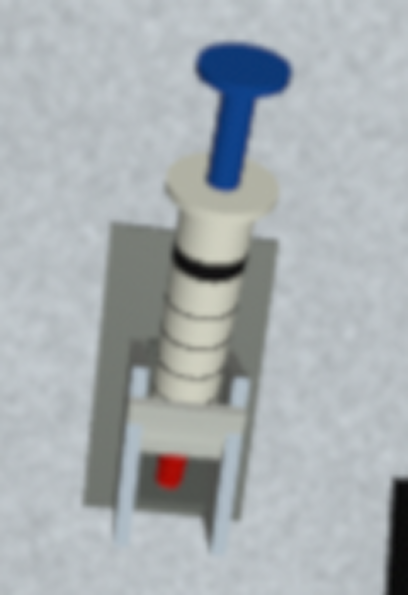

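The carrier's base corners in the crop are (111,222), (278,241), (83,506) and (239,519). Its cheek tops run (139,368)-(121,548) and (241,378)-(219,555).

```bash
python3 - <<'E'
from h import *
from scipy.optimize import least_squares
c=np.load("pics/w1.npy",allow_pickle=True).item()
uv=lambda p:np.array(p)/3.4+[245,90]-.35
px=uv([[111,222],[278,241],[83,506],[239,519]])
P=topl(c,px,.008); print(P.round(4), np.linalg.norm(P[0]-P[2]),np.linalg.norm(P[0]-P[1]))
L=np.array([[55,30,8],[55,-30,8],[-50,30,8],[-50,-30,8]])/1000
def W(v,L): return R.from_euler('z',v[2]).apply(L)+[v[0],v[1],0]
s=least_squares(lambda v:(proj(c,W(v,L))-px).ravel(),[.5,-.29,-.1]); print(s.x,s.fun.round(1))
G=np.array([[15,16,60],[-45,16,60],[15,-16,60],[-45,-16,60],[-50,0,0],[33.2+.866*83,0,59.6+41.5]])/1000
print(((proj(c,W(s.x,G))-[245,90]+.35)*3.4).round())
print("grip",W(s.x,np.array([[-.02,0,.05]])))
# top cam check
t=r.get_calibration("top"); print(proj(t,W(s.x,L)).round(1))
E
```

```text
[[ 0.553  -0.2692  0.008 ]
 [ 0.5463 -0.3283  0.008 ]
 [ 0.4478 -0.2584  0.008 ]
 [ 0.4425 -0.3173  0.008 ]] 0.10583152475901708 0.059465385310161226
[ 0.49490596 -0.29305742 -0.10402868] [-0.3  0.3  0.2 -0.2 -0.3 -0.4  0.3  0.3]
[[141. 366.]
 [121. 545.]
 [241. 377.]
 [218. 554.]
 [160. 506.]
 [244.  62.]]
grip [[ 0.47501408 -0.29098059  0.05      ]]
[[379.1 184.6]
 [402.1 186.6]
 [376.  225.4]
 [399.1 227.3]]
```

```bash
cat >> h.py <<'E'
PACK=(.5221,.0296,-.0915); CAR=(.4949,-.2931,-.1040); SH=(.4620,.2405,-.1611)
def loc(f,p,z=0): return R.from_euler('z',f[2]).apply(np.array(p,float))+[f[0],f[1],z]
CT=(*loc(PACK,[-.0025,.006,0])[:2],PACK[2])   # carrier target, z=.031
def tilt(yaw,s,flip=0):
    """tool leaning: z=(sin s,0,-cos s) in yaw frame, closing along yaw-frame y"""
    z=np.array([np.sin(s),0,-np.cos(s)]); y=np.array([0,1. if flip else -1,0]); 
    return quat(R.from_euler('z',yaw).as_matrix()@np.c_[np.cross(y,z),y,z])
E
python3 - <<'E'
from h import *
f=lambda p,q:(lambda j:None if j is None else np.round(j,2))(r.inverse_kinematics(p,q))
tab=loc(SH,[0,-.045,.029]); tt=loc(PACK,[0,-.045,.054])
for fl in(0,1):
    print("tab",f(tab,tilt(SH[2],0,fl)),f(tt,tilt(PACK[2],0,fl)))
    print("car",f(loc(CAR,[-.02,0,.05]),tilt(CAR[2],0,fl)),f(loc(CT,[-.02,0,.081]),tilt(CT[2],0,fl)))
    for s in(0,10,20,30):
        g=np.array([.0436,0,.0656+.031]);u=np.array([.866,0,.5])
        print(s,fl,[f(loc(CT,g+k*u),tilt(CT[2],np.radians(s),fl)) for k in(0,.085)])
        # final: rotate nose to +35deg elev
        for e in(30,45): print("  fin",e,[f([.60,.05,.42],tilt(CT[2],np.radians(a),g2)) for a,g2 in((s-30-e,fl),(e+90-60-s+0,1-fl))])
E
```

```text
tab [ 0.36  0.42  2.19 -0.    0.53  2.09] [-0.07  0.4   2.15 -0.    0.6   1.59]
car [-0.59  0.45  2.07 -0.    0.62  1.08] [ 0.03  0.32  2.18 -0.    0.64  1.69]
0 0 [array([ 0.02,  0.37,  2.06, -0.  ,  0.71,  1.68]), array([ 0.  ,  0.4 ,  1.9 , -0.  ,  0.84,  1.67])]
  fin 30 [array([0.01, 0.51, 1.43, 0.11, 2.25, 1.69]), None]
  fin 45 [array([0.01, 0.6 , 1.41, 0.15, 2.44, 1.71]), array([ 0.13, -0.2 ,  2.37,  3.75,  0.39,  1.06])]
10 0 [array([ 0.02,  0.33,  2.14, -0.04,  0.5 ,  1.72]), array([ 0.01,  0.35,  1.99, -0.03,  0.63,  1.69])]
  fin 30 [array([0.01, 0.44, 1.47, 0.09, 2.11, 1.68]), array([ 0.11, -0.23,  2.2 , -0.47,  0.34, -1.  ])]
  fin 45 [array([0.01, 0.54, 1.42, 0.12, 2.31, 1.7 ]), None]
20 0 [None, array([ 0.02,  0.31,  2.08, -0.09,  0.41,  1.76])]
  fin 30 [array([0.02, 0.37, 1.51, 0.07, 1.96, 1.68]), array([ 0.09, -0.2 ,  2.12, -0.23,  0.54, -1.23])]
  fin 45 [array([0.01, 0.47, 1.45, 0.1 , 2.18, 1.69]), None]
30 0 [None, None]
  fin 30 [array([0.02, 0.29, 1.57, 0.06, 1.81, 1.68]), array([ 0.08, -0.15,  2.04, -0.13,  0.74, -1.33])]
  fin 45 [array([0.01, 0.4 , 1.49, 0.
[... 585 characters left out ...]
  0.35,  1.99, -0.03,  0.63, -1.45])]
  fin 30 [array([ 0.01,  0.44,  1.47,  0.09,  2.11, -1.46]), array([ 0.11, -0.23,  2.2 , -0.47,  0.34,  2.14])]
  fin 45 [array([ 0.01,  0.54,  1.42,  0.12,  2.31, -1.45]), None]
20 1 [None, array([ 0.02,  0.31,  2.08, -0.09,  0.41, -1.38])]
  fin 30 [array([ 0.02,  0.37,  1.51,  0.07,  1.96, -1.46]), array([ 0.09, -0.2 ,  2.12, -0.23,  0.54,  1.91])]
  fin 45 [array([ 0.01,  0.47,  1.45,  0.1 ,  2.18, -1.45]), None]
30 1 [None, None]
  fin 30 [array([ 0.02,  0.29,  1.57,  0.06,  1.81, -1.46]), array([ 0.08, -0.15,  2.04, -0.13,  0.74,  1.81])]
  fin 45 [array([ 0.01,  0.4 ,  1.49,  0.08,  2.03, -1.46]), array([ 0.1 , -0.22,  2.16, -0.32,  0.44,  2.  ])]
```

```bash
python3 - <<'E'
from h import *
st=lambda s:(lambda o:print(s,round(o['clock'],2),o['position'].round(4),o['force'].round(2),round(o['gripper_width'],4),round(o['gripper_force'],1)))(r.observe())
q=tilt(SH[2],0)
r.move_to(loc(SH,[0,-.045,.12]),q); r.servo_line(loc(SH,[0,-.045,.029]),v=.06); st("at")
r.grab(); st("grab")
p=loc(SH,[0,-.045,.13]); r.servo_line(p,v=.1); st("up")
r.move_to(loc(PACK,[0,-.045,.15]),tilt(PACK[2],0)); r.sleep(.3); st("over")
im,c=snap("wrist","w3"); im2,c2=snap("top","t3")
cv2.imwrite("pics/m3.png",np.hstack([cv2.resize(im,(480,360)),cv2.resize(im2[120:280,130:310][:, :142],(320,360))])[:,:,::-1])
E
```

```text
at 6.26 [0.455  0.1962 0.0293] [-0.14 -0.65  0.77] 0.0914 0.0
grab 7.49 [0.4548 0.1961 0.029 ] [ 0.34 -0.61 -0.82] 0.0076 30.0
up 8.65 [0.4544 0.1959 0.1295] [ 0.17 -1.15 -0.66] 0.0082 30.0
over 9.84 [ 0.5179 -0.0144  0.1499] [-0.15 -0.21 -0.47] 0.0078 30.0
```

View pics/m3.png

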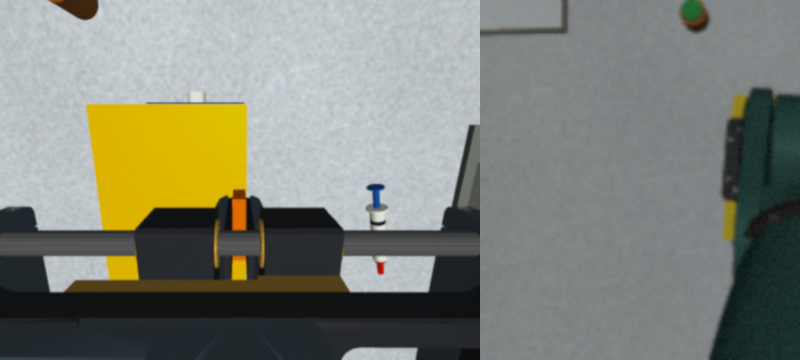

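The sheet is held level over the pack, with its far corners at (88,104) and (246,102) in the left view. I'll compare those with the model.

```bash
python3 - <<'E'
from h import *
c=np.load("pics/w3.npy",allow_pickle=True).item()
L=np.array([[.075,.05,.006],[.075,-.05,.006]])
print(proj(c,loc(PACK,L,.121))/1.16667)
im=cv2.imread("pics/w3.png"); h=cv2.cvtColor(im,cv2.COLOR_BGR2HSV); m=cv2.inRange(h,np.array((15,120,80)),np.array((35,255,255)))
ys,xs=np.where(m[:190]); 
for s in(1,-1):
    i=np.argmin(ys+.5*s*xs); print(xs[i]/1.16667,ys[i]/1.16667, topl(c,[[xs[i],ys[i]]],.127), )
print(loc(PACK,L,.121))
E
```

```text
[[ 86.30500598 102.09011644]
 [247.28037927 102.14420809]]
51.42842449021574 0.0 [[0.6580128  0.07951363 0.127     ]]
62.57124979642915 0.0 [[0.65744345 0.07319395 0.127     ]]
[[ 0.60135488  0.07253791  0.127     ]
 [ 0.59221764 -0.02704377  0.127     ]]
```

```bash
python3 - <<'E'
from h import *
st=lambda s:(lambda o:print(s,round(o['clock'],2),o['position'].round(4),o['force'].round(2),round(o['gripper_width'],4)))(r.observe())
r.servo_line(loc(PACK,[0,-.045,.060]),v=.08); r.sleep(.2); st("hi"); f0=r.observe()['force'][2]
for z in (.058,.057,.056,.055,.0545,.054,.0535):
    r.servo_line(loc(PACK,[0,-.045,z]),v=.02); r.sleep(.1); st(z)
    if r.observe()['force'][2]-f0>2.5: break
r.ungrasp(); r.sleep(.1); st("open")
r.servo_line(loc(PACK,[0,-.045,.15]),v=.12); 
r.move_to(loc(PACK,[-.07,-.02,.26]),tilt(PACK[2],0)); r.sleep(.3)
im,c=snap("wrist","w4"); print("sheet",rect(im,(15,120,80),(35,255,255),c,.031))
cv2.imwrite("pics/w4v.png",im[:,:,::-1]); st("end")
E
```

```text
hi 11.42 [ 0.5182 -0.0152  0.0604] [ 0.02  0.45 -1.12] 0.0079
0.058 11.77 [ 0.5179 -0.0152  0.0579] [ 0.22 -0.17 -0.6 ] 0.008
0.057 12.12 [ 0.518  -0.0152  0.057 ] [ 0.24 -0.16 -1.3 ] 0.0079
0.056 12.47 [ 0.518  -0.0152  0.056 ] [ 0.07  0.03 -0.3 ] 0.008
0.055 12.82 [ 0.518  -0.0152  0.055 ] [ 0.28  0.08 -0.72] 0.0081
0.0545 13.17 [ 0.518  -0.0152  0.0545] [-0.73 -0.46 -0.68] 0.0074
0.054 13.52 [ 0.518  -0.0152  0.054 ] [ 0.42 -0.25 -0.58] 0.0079
0.0535 13.87 [ 0.518  -0.0152  0.054 ] [-4.32  0.42 12.73] 0.0078
open 15.27 [ 0.518  -0.0152  0.0535] [-0.38  0.02  0.15] 0.0912
sheet (0.521609375, 0.029074338912963866, np.float64(-0.09277334710178232), 149.5479278564453, 99.53726196289062)
end 17.17 [0.4506 0.0159 0.2592] [ 0.34  0.66 -0.28] 0.0914
```

View pics/w4v.png

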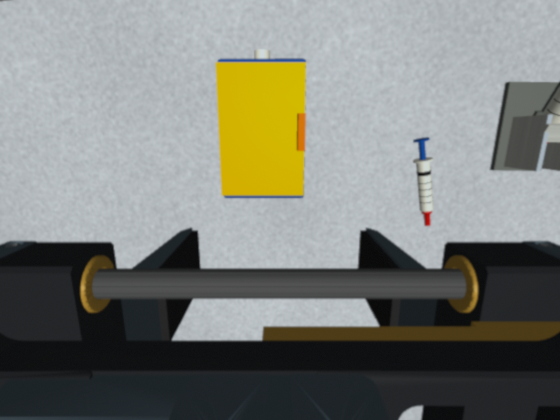

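The sheet is down and within 1 mm and 0.001 rad of the pack; the blue rim shows evenly at both ends. Now the carrier.

```bash
python3 - <<'E'
from h import *
st=lambda s:(lambda o:print(s,round(o['clock'],2),o['position'].round(4),o['force'].round(2),round(o['gripper_width'],4),round(o['gripper_force'],1)))(r.observe())
print("bottle cap",topl(r.get_calibration("top"),[[260,90]],.13),CT)
g=[-.02,0,.05]
r.move_to(loc(CAR,[-.02,0,.16]),tilt(CAR[2],0)); r.servo_line(loc(CAR,g),v=.07); st("at")
r.grab(); st("grab"); r.servo_line(loc(CAR,[-.02,0,.19]),v=.1); st("up")
r.move_to(loc(CT,[-.02,0,.19]),tilt(CT[2],0)); r.sleep(.3); st("over")
im,c=snap("wrist","w5"); cv2.imwrite("pics/w5v.png",im[:,:,::-1])
E
```

```text
bottle cap [[0.76817373 0.02970969 0.13      ]] (np.float64(0.5201586922727633), np.float64(0.03580333171031273), -0.0915)
at 20.12 [ 0.4752 -0.2912  0.0504] [0.32 0.2  0.26] 0.0914 0.0
grab 20.99 [ 0.475 -0.291  0.05 ] [1.8  0.33 0.6 ] 0.0369 30.0
up 22.54 [ 0.4747 -0.2908  0.1894] [ 0.55 -0.08 -4.42] 0.0368 30.0
over 24.09 [0.5003 0.0371 0.19  ] [ 0.08 -0.45 -3.77] 0.0366 30.0
```

View pics/w5v.png

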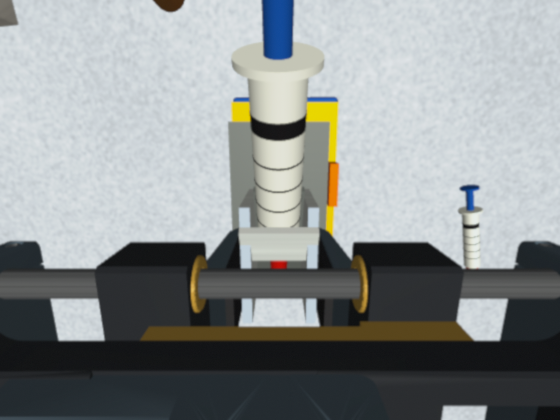

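The carrier hangs straight over the sheet: base front edge at row 122, columns 229-330, clear of the tab at (333,184). Lowering it now.

```bash
python3 - <<'E'
from h import *
st=lambda s:(lambda o:print(s,round(o['clock'],2),o['position'].round(4),o['force'].round(2),o['torque'].round(2)))(r.observe())
c=np.load("pics/w5.npy",allow_pickle=True).item(); print(proj(c,loc(CT,np.array([[.055,.03,.008],[.055,-.03,.008]]),.14)))
r.servo_line(loc(CT,[-.02,0,.092]),v=.08); r.sleep(.2); st("hi"); f0=r.observe()['force'][2]
for z in (.088,.086,.085,.084,.083,.082,.0815,.081,.0805,.080):
    r.servo_line(loc(CT,[-.02,0,z]),v=.02); r.sleep(.1); f=r.observe()['force'][2]-f0
    if f>1.5: st(z)
    if f>5: break
r.ungrasp(); r.sleep(.1); st("open")
r.servo_line(loc(CT,[-.02,0,.19]),v=.12)
r.move_to(loc(CT,[-.09,0,.27]),tilt(CT[2],0)); r.sleep(.3)
im,c=snap("wrist","w6"); cv2.imwrite("pics/w6v.png",cv2.resize(im[0:250,180:400],None,fx=2.4,fy=2.4,interpolation=cv2.INTER_CUBIC)[:,:,::-1]); st("end")
E
```

```text
[[225.76126755 121.3488066 ]
 [327.21213645 121.1180755 ]]
hi 25.72 [0.5004 0.0376 0.0923] [ 0.63  0.58 -4.5 ] [ 0.    0.11 -0.04]
0.0805 28.97 [0.5003 0.0376 0.081 ] [-4.79 -0.15  8.38] [-0.01  0.85 -0.02]
open 30.01 [0.5002 0.0376 0.0805] [-0.53  0.05 -0.92] [0.05 0.02 0.04]
end 31.93 [0.4306 0.044  0.2692] [ 0.87 -0.01  0.01] [ 0.03 -0.03  0.02]
```

View pics/w6v.png

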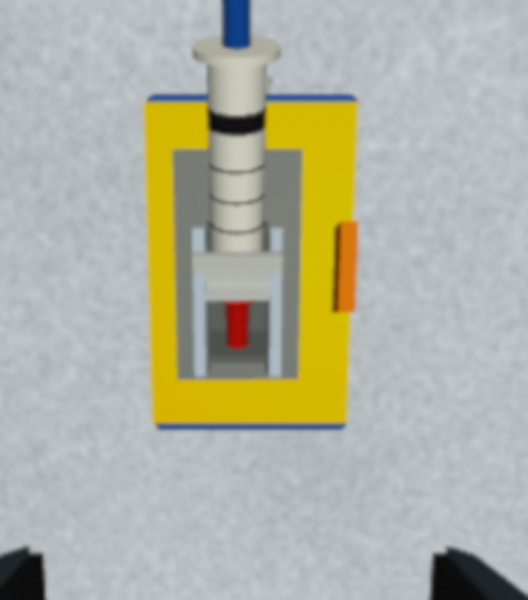

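The carrier sits flat on the sheet, clear of the tab and parallel, with base corners at (174,150), (302,150), (178,378) and (298,378) in the crop. I'll fit its pose and grip the syringe.

```bash
python3 - <<'E'
from h import *
from scipy.optimize import least_squares
st=lambda s:(lambda o:print(s,round(o['clock'],2),o['position'].round(4),o['force'].round(2),o['torque'].round(2),round(o['gripper_width'],4),round(o['gripper_force'],1)))(r.observe())
c=np.load("pics/w6.npy",allow_pickle=True).item()
px=np.array([[174,150],[302,150],[178,378],[298,378]])/2.4+[180,0]-.3
L=np.array([[55,30,8],[55,-30,8],[-50,30,8],[-50,-30,8]])/1000
s=least_squares(lambda v:(proj(c,loc(v,L,.031))-px).ravel(),CT); print(s.x,CT,s.fun.round(1))
assert np.linalg.norm(s.x[:2]-CT[:2])<.004 and abs(s.x[2]-CT[2])<.03
a=np.radians(8); q=tilt(CT[2],a); g=np.array([.0436,0,.0966]); d=np.array([np.sin(a),0,-np.cos(a)])
r.move_to(loc(CT,g-.09*d),q); r.servo_line(loc(CT,g),v=.07); st("at")
r.grab(); r.sleep(.1); st("grab")
im,c=snap("wrist","w7"); im2,c2=snap("scene","s7")
cv2.imwrite("pics/m7.png",np.hstack([cv2.resize(im,(400,300)),cv2.resize(im2[180:300,220:380],(400,300))])[:,:,::-1])
E
```

```text
[ 0.51999661  0.03480966 -0.09277847] (np.float64(0.5201586922727633), np.float64(0.03580333171031273), -0.0915) [-0.3 -0.3  0.3 -0.3 -0.1  0.4  0.1  0.3]
at 34.0 [0.5638 0.0318 0.0971] [ 0.3   1.76 -0.16] [0.11 0.08 0.04] 0.0911 0.0
grab 35.17 [0.5636 0.0318 0.0966] [-0.65  0.65 -0.34] [-0.02  0.07 -0.  ] 0.0216 30.0
```

View pics/m7.png

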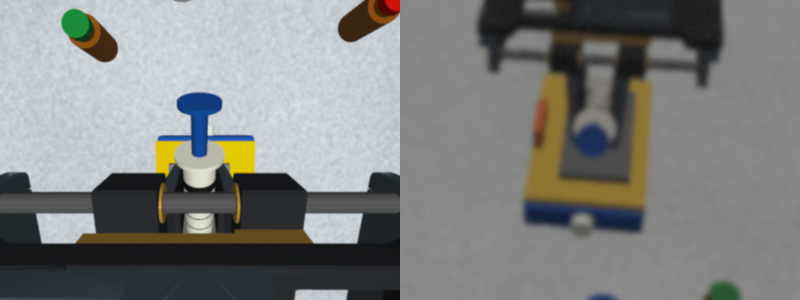

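The barrel is gripped (21.6 mm) and the stack is undisturbed. Drawing the syringe out up the slope.

```bash
python3 - <<'E'
from h import *
st=lambda s:(lambda o:print(s,round(o['clock'],2),o['position'].round(4),o['force'].round(2),o['torque'].round(2),round(o['gripper_width'],4),round(o['gripper_force'],1)))(r.observe())
g=np.array([.0436,0,.0966]);u=np.array([np.cos(np.pi/6),0,.5])
for k in(.01,.03,.05,.085):
    r.servo_line(loc(CT,g+k*u),v=.05); st(k)
r.servo_line(loc(CT,g+.085*u+[0,0,.15]),v=.15); st("up")
r.move_to(loc(CT,[.09,0,.42]),tilt(CT[2],np.radians(8-70))); r.sleep(.5); st("fin")
im,c=snap("top","t8"); im2,c2=snap("scene","s8")
cv2.imwrite("pics/m8.png",np.hstack([cv2.resize(im[50:290,150:450],(400,320)),cv2.resize(im2[60:340,140:420],(400,320))])[:,:,::-1]); print(r.observe()['joints'].round(2))
E
```

```text
0.01 35.62 [0.5728 0.031  0.1019] [-0.17 -0.24  0.03] [ 0.09  0.09 -0.02] 0.0215 30.0
0.03 36.17 [0.5895 0.0294 0.1116] [-0.6  -0.22 -0.51] [ 0.07  0.12 -0.05] 0.0218 30.0
0.05 36.72 [0.6068 0.0278 0.1216] [ 0.29 -0.06  0.02] [0.06 0.12 0.03] 0.0211 30.0
0.085 37.57 [0.6366 0.0251 0.1389] [ 0.61 -0.07 -0.41] [0.03 0.15 0.04] 0.021 30.0
up 38.72 [0.6364 0.0251 0.288 ] [-0.09  0.19 -1.76] [0.05 0.16 0.  ] 0.0216 30.0
fin 40.44 [0.6097 0.0276 0.4201] [ 0.6   0.52 -0.05] [-0.01 -0.63 -0.05] 0.0214 30.0
[-0.02  0.53  1.4   0.08  2.28  1.66]
```

View pics/m8.png

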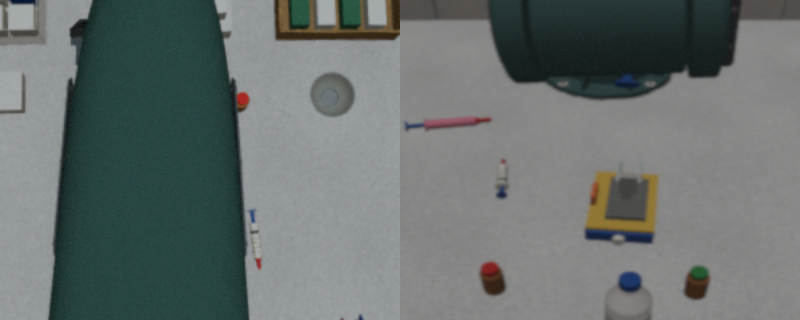

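The stack is intact. The arm hides the syringe in both of these views, so I'll check its attitude in the wrist camera by comparing the thumb disc with the model.

```bash
python3 - <<'E'
from h import *
im,c=snap("wrist","w9"); o=r.observe()
h=cv2.cvtColor(im,cv2.COLOR_RGB2HSV); m=cv2.inRange(h,np.array((100,120,40)),np.array((125,255,255)))
n,l,s,ce=cv2.connectedComponentsWithStats(m)
for i in range(1,n):
    if s[i,4]>60: print("blue",s[i],ce[i].round())
q=o['tool_rot']; 
for e in(25,40,55):
    a=np.radians(e); ax=R.from_euler('z',CT[2]).apply([-np.cos(a),0,np.sin(a)])
    print(e,proj(c,[o['position']+ax*(k+.012) for k in(-.083,-.048,.075)]).round(), (o['position']+ax*-.071)[2])
print(R.from_quat(q[[1,2,3,0]]).as_matrix()[:,2],o['clock'],o['gripper_width'])
E
```

```text
blue [508  37  22  14 135] [521.  45.]
blue [ 249  128   63   92 3073] [280. 164.]
25 [[277. 166.]
 [277. 227.]
 [278. 327.]] 0.3899889011899189
40 [[277. 138.]
 [277. 212.]
 [278. 359.]] 0.3743568774857643
55 [[277. 127.]
 [278. 203.]
 [278. 392.]] 0.36183500262899015
[-0.87921287  0.08069126 -0.46954623] 40.5917 0.0215088238634476
```

```bash
python3 -c "
from bench import r
print(r.job_done())"
```

```text
the job is handed in; nothing more can be done
None
```

I handed the job in at about 41 s: the sheet and carrier are stacked in line on the pack. The gripper holds the syringe still at a height of about 0.42 m, nose up about 40°; that angle comes from a wrist-camera check, because the arm hid the syringe from the other cameras.

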